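# Hold a hinge leaf in line on its jamb

### The arm

A 7-joint arm with a two-finger parallel gripper is mounted at the origin on a cart in front of the work surface, level with it; the furniture and walls round the work are solid. World frame = base frame: x ahead of the robot, y to its left, z up, the work surface at z = 0. Lengths are in m, angles in rad, forces in N, time in s.
With the tool pointing down it reaches from about 0.4 to 0.875 m from the base axis. Payload 19.3 kg.
Tool frame: the origin (TCP) lies at the very end of the fingers, on their centre line; the grasp point (between the pads) lies 19 mm behind it; z points along the fingers, y is the direction in which the jaws open and shut (so a half turn about z gives the same grasp; the last joint's range is limited). The gripper opens to 85 mm and grips with 20 to 120 N. Pads are 22 mm wide; open, the fingers measure 114 mm over their backs; the gripper's body (76 mm by 85 mm) begins 54 mm behind the grasp point. The pads swing forward as they close: fully open they stand 13 mm farther back than shut.
Start: joints at [-1.179, 0.521, -0.036, 1.599, 0.021, 1.021, -0.113], TCP at [0.278, 0.56, 0.231] pointing down, gripper open.
Joint ranges: [-2.91, 2.91], [-0.3, 2.13], [-1.5, 1.42], [0.17, 2.43], [-1.26, 4.41], [0.16, 1.93], [-2.52, 2.52]. Speed limits (rad/s): [1.89, 1.89, 2.39, 2.39, 3.01, 3.01, 3.01].

### API

Orientations are given as [roll, pitch, yaw] about the fixed x, y, z axes, in that order (R = Rz(yaw) Ry(pitch) Rx(roll)).
In Python, from workcell import bot gives the robot as it stands. The module is installed in compiled form; this text tells all that it offers.
- The arm moves only by the shell command python3 -m inch 'ROWS' [FORCE]. ROWS is JSON, a list of rows, each an object of numbers: "dx", "dy", "dz": the shift along the tool's x, y, z in mm; "rx", "ry", "rz": the turn, a rotation vector about the tool's x, y, z in rad; "hand": the closure, from -1 (fully open) to 1 (shut), so that 0 is half open. In form: [{"dx": .., "dy": .., "dz": .., "rx": .., "ry": .., "rz": .., "hand": ..}, ...]. A call has 1 to 10 rows; each row shifts and turns the commanded pose from where the row before left it, along the tool's axes as they then stand; what a row does not reach is not made up. A row lasts 1/10 s, in which the tool goes at most 50 mm and 8.59 degrees, less where a joint would pass 70% of its speed; a pose out of reach is approached as far as the arm can. A call with a gripper value outside its range is refused whole. The fingers move at their own pace and stop on an object; FORCE is the grip in N (left out, the last holds). Time passes only in rows, so rows that do not move let the fingers close. It gives the time, the measured TCP pose, the force and the opening at its end, in the units of the state.
- bot.observe(): the state, without advancing time (a new reading comes with each control period).
- bot.grab_frame(name): name is "scene" or "top"; returns (picture, depth): 420x560x3 uint8, red, green, blue; 420x560 float32, m along the optical axis (not along the pixel's ray), 0 where there is no reading.
- bot.get_calibration(name): a dict with "vertical_fov" (degrees; the focal length in pixels is half the picture's height over the tangent of half this angle, whatever the lens; pixels are square), "cx", "cy" (the principal point, pixels), "k1" (the pictures are not rectified: a ray, as slopes to the right and down, at radius r is drawn at 1 + k1 r^2 times it, then the intrinsics apply), "origin" and "orientation" of the camera in the world. Camera axes: x right, y down, z forward; pixel columns grow to the right and rows downward; lengths in m; the calibration is good to about 2 mm. A picture is of the moment at which its call begins. get_calibration takes no time and is no camera call.
- bot.job_done(): hands the job in, once; it reports no verdict.
Trained networks look in the newest picture that a camera, given by its name, has taken for a name from the list of things; names that differ only in an ending like _2 or _b are one class to them, and where a whole thing is asked for, a point or a joint stands for the part that bears it (a point fixed in the world has none). Each returns a list of dicts, best first, with "score" (0 to 1); they miss things now and then, are a little off and sometimes report something else, mostly with a low value. They report only what shows in the picture. A call takes as long as a camera call.
- bot.trace(camera, target): "region" (420x560 bool, what is visible of it) and "box" ([left, top, right, bottom] in pixels, round what is visible of it).
- bot.tip_of(camera, target): "centre" ([row, column] in pixels: a listed point, or the origin of a listed thing).
The state is a dict: "clock": time; "qpos": joint angles; "qd": joint speeds; "joint_efforts": joint torques, N m; "position": TCP position; "tool_rot": TCP orientation; "force": force on the tool from outside, world axes, zero at the start; "moment": the same for the moment, N m; "grip_width": finger opening in m.
Only numpy, scipy, OpenCV 4.12 (cv2) and the standard library are available. Lean on these libraries where they do the work, as an engineer would, in place of code of your own. Each camera call takes 0.05 s, during which the arm holds its last target.

### The job

Open the lid of the blue parts box until it rests back on its stop, and take out the steel hinge leaf that stands inside. Bring the leaf, barrel down, to the other leaf screwed to the wooden jamb block: its barrel goes into the gap between the two fixed barrels so that all the holes line up and a pin could be slid through. Finish while still holding it there, carried by the gripper rather than leaning on or jammed against the fixed hinge; leave the lid open, and do not disturb the bottle, nut and plug gauge.

Things in the scene. Friction and masses are not known exactly. Their poses are not given: they have to be found in the camera images.
- parts_box: Blue open box, fixed; 130 (x) x 170 (y) x 84 mm tall, walls 5 mm. Origin: centre of its underside; x points to the lid's hinge side, z up. Inside, two wooden rests at x = -25 and +25 mm (14 mm thick in x, 28 mm in y, tops 44 mm above the bench, 36 mm free between them) hold the ends of the hinge leaf in slots 10.6 mm wide, 14 mm deep. (The tall press at the right, y below -0.38 m, is solid.)
- box_lid (a joint): Angle of the lid: 0 shut, 1.9 rad fully open on its stop (leaning back past upright). A plain hinge with little friction (lid 160 g): it falls shut below about 1.5 rad and falls on to its stop beyond about 1.6. The hinge axis is along y of parts_box, through point lid_hinge.
- lid_hinge (a point): Point on the lid's hinge axis, in the middle of the box's far upper edge (at x = +65, z = 84.5 mm in the frame of parts_box).
- lid_tab (a point): Grip point of the black tab on the lid's front edge; moves with the lid, 154 mm from the hinge axis, 23 mm in front of the lid's edge. The tab is 20 mm wide (along the hinge axis), 6 mm thick, stands 35 mm out in the lid's plane; shut, it is level, 87.5 mm above the bench, free beneath. Pinched across its width it can pivot between the fingers as the lid swings.
- hinge_leaf: Loose steel hinge leaf, about 180 g: upright plate 70 (x) x 9 (y) x 50 mm (z), under its lower edge one barrel, 25 mm long, 20 mm thick, with a 12 mm hole. Origin: middle of the hole; x along the hole, z up the plate, which spans z = 12 to 62 mm. Same when turned half round about z. At the start it stands in the box's rests, barrel down, x along the box's x, origin 18 mm above the bench.
- jamb: Fixed wooden jamb block, 90 x 45 mm, 86 mm high, on a dark base plate 130 x 120 mm; on its +y side a steel leaf (70 mm wide, 9 mm thick) is screwed upright. On that leaf's top edge sit two barrels, 20 mm long, 20 mm thick, with 12 mm holes, 30 mm apart. Origin: on the bench under the middle of the hole axis; x along the holes. A brass pin 8 mm thick waits in a holder behind; unused.
- jamb_bore (a point): Point on the hole axis of the fixed barrels, midway between them, 100 mm above the bench; axes as body jamb. Below it the fixed plate's edge is 12 mm down, so the loose barrel bottoms 2 mm below true alignment.
- leaf_bore (a point): The same point and axes as the origin of hinge_leaf: the middle of its hole.
- oil_bottle: White bottle with a red spout, 32 mm thick, 124 mm tall, bystander. Origin: centre of its underside.
- nut: Steel hexagon nut, 28 x 24 x 13 mm, bystander. Origin: centre of its underside.
- plug_gauge: Plug gauge with black grip, 86 mm long, 17 mm thick, lying, bystander. Origin: centre of its underside.

How it is judged:
On the way, in this order (a step that is already met when the one before it is completed fails the run):
1. the lid is open on its stop (value of joint box_lid above 1.8 rad), for 0.2 s.
2. the leaf is held, lifted clear of the box (height (world z) of leaf_bore above 0.11 m and contact force between hinge_leaf and the fingers above 1 N), for 0.2 s.
At the end, for the whole second after the job is handed in: The leaf is held still in the fingers, plate up (within 0.5 rad), its hole in line with the fixed holes: within 3 mm across the axis each way (sideways and in height), within 4 mm along it, axes within 0.08 rad; less than 10 N between leaf and jamb; the lid is open on its stop (over 1.8 rad) (x of leaf_bore in the frame of jamb_bore between -0.004 and 0.004 m and y of leaf_bore in the frame of jamb_bore between -0.003 and 0.003 m and z of leaf_bore in the frame of jamb_bore between -0.003 and 0.003 m and angle between the x axis of leaf_bore and the x axis of jamb_bore, either way round below 0.08 rad and angle between leaf_bore's own z axis and vertical below 0.5 rad and contact force between hinge_leaf and the fingers above 1 N and contact force between hinge_leaf and jamb below 10 N and linear speed of hinge_leaf below 0.02 m/s and value of joint box_lid above 1.8 rad); the arm keeps its last pose, push and grip.
It fails at once if the oil bottle is moved over 30 mm or tipped (distance of oil_bottle from where it was at the start of the episode above 0.03 m or angle between oil_bottle's own z axis and vertical above 0.5 rad).
It fails at once if the nut is moved over 30 mm (distance of nut from where it was at the start of the episode above 0.03 m).
It fails at once if the plug gauge is moved over 30 mm (distance of plug_gauge from where it was at the start of the episode above 0.03 m).
It also fails if it takes over 58 s, if anything falls off the work surface, if the arm or the gripper's body presses on something with over 40 N, if the wrist force passes 120 N, or if a joint passes its speed limit or range.

## Working session

There is one attempt and no reset: what is moved stays moved. The work goes in short steps, Python scripts to look and compute and a shell command to move; the robot and the scene stay as the last step left them, time stands still between calls to the robot, and variables do not carry over. Pictures are saved under pics/ and viewed, and the job is handed in when it is done.

```bash
mkdir -p pics
cat > h.py <<'E'
import numpy as np, cv2
from scipy.spatial.transform import Rotation as Rn
from workcell import bot
def cal(n):
    c=bot.get_calibration(n); f=210/np.tan(np.radians(c['vertical_fov'])/2)
    R=Rn.from_euler('xyz',c['orientation']).as_matrix() if np.array(c['orientation']).size==3 else np.array(c['orientation'])
    return c,f,R,np.array(c['origin'])
def unproj(n,rows,cols,depth):
    c,f,R,o=cal(n)
    u=(np.asarray(cols,float)-c['cx'])/f; v=(np.asarray(rows,float)-c['cy'])/f
    x,y=u.copy(),v.copy()
    for _ in range(20):
        s=1+c['k1']*(x*x+y*y); x,y=u/s,v/s
    p=np.stack([x,y,np.ones_like(x)],-1)*np.asarray(depth)[...,None]
    return p@R.T+o
def ray_at_z(n,row,col,z):
    o=cal(n)[3]; d=unproj(n,np.array([row]),np.array([col]),np.array([1.]))[0]-o
    return o+d*(z-o[2])/d[2]
def proj(n,P):
    c,f,R,o=cal(n); q=(np.asarray(P,float)-o)@R; x,y=q[...,0]/q[...,2],q[...,1]/q[...,2]
    s=1+c['k1']*(x*x+y*y); return np.stack([c['cy']+f*y*s,c['cx']+f*x*s],-1)
def snap(n,name):
    im,d=bot.grab_frame(n); cv2.imwrite(f'pics/{name}.png',im[:,:,::-1]); np.save(f'pics/{name}.npy',d); return im,d
E
python3 - <<'E'
from h import *
for n in('scene','top'):
    print(bot.get_calibration(n)); im,d=snap(n,n+'0')
    for t in('parts_box','lid_hinge','lid_tab','hinge_leaf','jamb','jamb_bore','oil_bottle','nut','plug_gauge'):
        r=bot.tip_of(n,t)
        print(t,[(np.round(x['centre'],1).tolist(),round(x['score'],2)) for x in r[:2]])
print(bot.observe())
E
```

```text
{'vertical_fov': 46.206884526021575, 'cx': 277.68806380585073, 'cy': 204.40273940342774, 'k1': -0.025340541117538362, 'origin': array([ 0.18518976, -0.48971733,  0.81880502]), 'orientation': array([-2.43974682, -0.00518462, -0.68343272])}
parts_box [([188.5, 216.7], 0.73)]
lid_hinge [([144.7, 230.0], 0.86), ([187.0, 215.4], 0.55)]
lid_tab [([190.0, 178.0], 0.59), ([207.7, 306.5], 0.41)]
hinge_leaf [([267.2, 298.8], 0.6)]
jamb [([291.8, 296.3], 0.66)]
jamb_bore [([263.8, 298.8], 0.75)]
oil_bottle [([207.2, 306.7], 0.79)]
nut [([226.3, 280.8], 0.54)]
plug_gauge [([261.9, 233.4], 0.86), ([185.4, 177.9], 0.65)]
{'vertical_fov': 43.991145290516435, 'cx': 270.40022804281216, 'cy': 210.05928993049395, 'k1': -0.13362126098102234, 'origin': array([ 0.37510123, -0.01358448,  0.98528435]), 'orientation': array([-2.94337187e+00, -2.70060056e-03, -1.57898654e+00])}
parts_box [([228.3, 171.3], 0.7)]
lid_hinge [([187.2, 161.1], 0.94)]
lid_tab [([269.7, 171.3], 0.61)]
hinge_leaf [([202.7, 264.8], 0.29)]
jamb [([239.2, 336.5], 0.89), ([232.5, 346.3], 0.75)]
jamb_bore [([231.7, 347.2], 0.56)]
oil_bottle [([160.8, 265.2], 0.66)]
nut [([204.6, 265.2], 0.65)]
plug_gauge [([187.1, 162.4], 0.62), ([268.7, 262.3], 0.57)]
{'clock': 1.0, 'qpos': array([-1.17922219,  0.52135916, -0.03629777,  1.59948604,  0.02119277,
        1.02105729, -0.11279376]), 'qd': array([ 0.00182126, -0.00097894, -0.00119891, -0.002745  , -0.00052248,
       -0.00041982, -0.00029336]), 'joint_efforts': array([-6.00108306e-04, -9.26828027e+01,  1.97799683e+00, -3.70256567e+01,
        1.80508982e-02,  2.00887895e-03,  2.67026780e-05]), 'position': array([0.27848725, 0.5595451 , 0.23132128]), 'tool_rot': array([ 3.14151887e+00, -1.31368361e-05,  2.67977588e+00]), 'force': array([-0.80942487,  0.34134079, -0.06454486]), 'moment': array([ 0.02639021,  0.01051032, -0.02175771]), 'grip_width': 0.08544211790918678}
```

View pictures.

View pics/scene0.png

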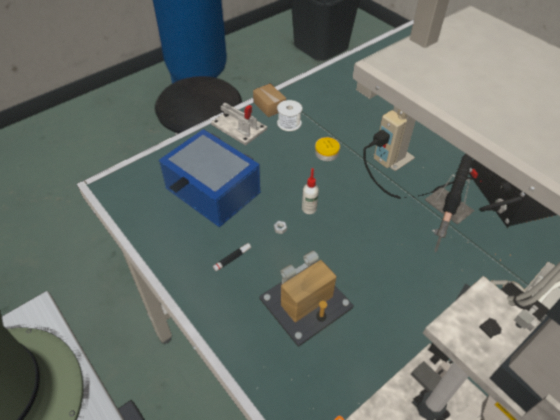

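View pics/top0.png

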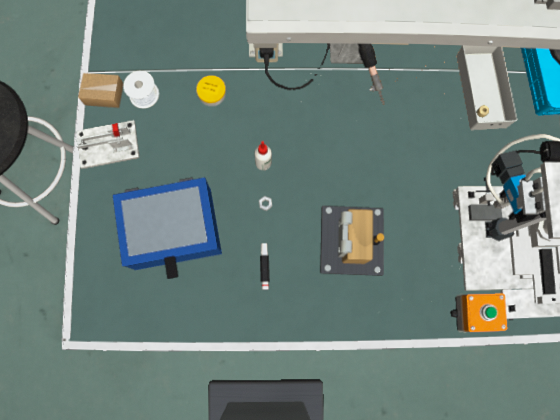

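```bash
python3 - <<'E'
from h import *
im=cv2.imread('pics/top0.png'); d=np.load('pics/top0.npy')
rr,cc=np.mgrid[0:420,0:560]
P=unproj('top',rr,cc,d)
np.save('pics/Ptop0.npy',P)
def st(m,n): 
    q=P[m]; print(n,m.sum(),np.round(np.median(q,0),4),np.round(q.min(0),4),np.round(q.max(0),4))
# box top
reg=(rr>170)&(rr<285)&(cc>105)&(cc<230)&(d>0)
z=P[...,2]
top=reg&(z>0.075)&(z<0.1)
st(top,'boxtop')
cv2.imwrite('pics/m.png',top.astype(np.uint8)*255)
blk=top&(im.max(-1)<50); st(blk,'black')
lid=top&~cv2.dilate(blk.astype(np.uint8),np.ones((3,3))).astype(bool)
r=cv2.minAreaRect((P[lid][:,:2]*1000).astype(np.float32)); print('lid rect',r, cv2.boxPoints(r))
if blk.sum(): print('tab rect',cv2.minAreaRect((P[blk][:,:2]*1000).astype(np.float32)))
j=(rr>200)&(rr<280)&(cc>315)&(cc<390)&(d>0)
b=j&(z>0.093)&(z<0.125); st(b,'barrels')
r=cv2.minAreaRect((P[b][:,:2]*1000).astype(np.float32)); print('barrels',r,cv2.boxPoints(r))
w=j&(z>0.078)&(z<0.092); r=cv2.minAreaRect((P[w][:,:2]*1000).astype(np.float32)); print('block',r,cv2.boxPoints(r)); st(w,'block')
w=j&(z>0.002)&(z<0.03); r=cv2.minAreaRect((P[w][:,:2]*1000).astype(np.float32)); print('base',r);st(w,'base')
bench=(rr>290)&(rr<340)&(cc>100)&(cc<440); st(bench,'bench')
print(P[20:60:10,400])
E
python3 - <<'E'
import cv2,sys
sys.path.insert(0,'.')
im=cv2.imread('pics/top0.png')
a=cv2.resize(im[165:290,105:230],None,fx=3.2,fy=4,interpolation=cv2.INTER_CUBIC); b=cv2.resize(im[195:285,310:400],(400,500),interpolation=cv2.INTER_CUBIC)
cv2.imwrite('pics/z0.png',cv2.hconcat([a,b]))
E
```

```text
boxtop 7232 [0.5336 0.1669 0.09  ] [0.4369 0.0765 0.0751] [0.616  0.2643 0.0966]
black 215 [0.4558 0.1557 0.0898] [0.4369 0.1441 0.0852] [0.4734 0.1662 0.0939]
lid rect ((539.6802978515625, 171.33694458007812), (135.681640625, 169.94735717773438), 10.576326370239258) [[457.3955  242.41518]
 [488.5885   75.355  ]
 [621.9651  100.25871]
 [590.7721  267.31888]]
tab rect ((455.5717468261719, 155.89822387695312), (35.662105560302734, 18.209861755371094), 11.465423583984375)
barrels 281 [ 0.5279 -0.1472  0.1072] [ 0.479  -0.1593  0.0931] [ 0.5481 -0.1372  0.1119]
barrels ((513.468017578125, -148.2750701904297), (19.687232971191406, 68.51103210449219), 87.27014923095703) [[ 478.78256 -156.47603]
 [ 547.2159  -159.739  ]
 [ 548.15344 -140.07411]
 [ 479.72015 -136.81114]]
block ((512.5060424804688, -170.2923583984375), (53.882667541503906, 89.25584411621094), 86.43098449707031) [[ 466.28754 -194.40332]
 [ 555.3703  -199.95956]
 [ 558.72455 -146.1814 ]
 [ 469.64178 -140.62515]]
block 1204 [ 0.5115 -0.1747  0.0852] [ 0.4674 -0.1985  0.0783] [ 0.5578 -0.1421  0.0918]
base ((512.544677734375, -173.0603485107422), (138.54945373535156, 149.5721893310547), 89.58268737792969)
base 2522 [ 0.4977 -0.1488  0.0112] [ 0.4373 -0.2418  0.002 ] [ 0.5876 -0.1035  0.0292]
bench 16611 [ 0.3721 -0.0138 -0.0011] [ 0.3228 -0.3399 -0.0079] [0.4187 0.3075 0.9853]
[[ 0.79514323 -0.20999668  0.31006508]
 [ 0.77914272 -0.2089982   0.30872191]
 [ 0.77237887 -0.21257159  0.29157707]
 [ 0.91715026 -0.29513753 -0.00289292]]
```

View pics/z0.png

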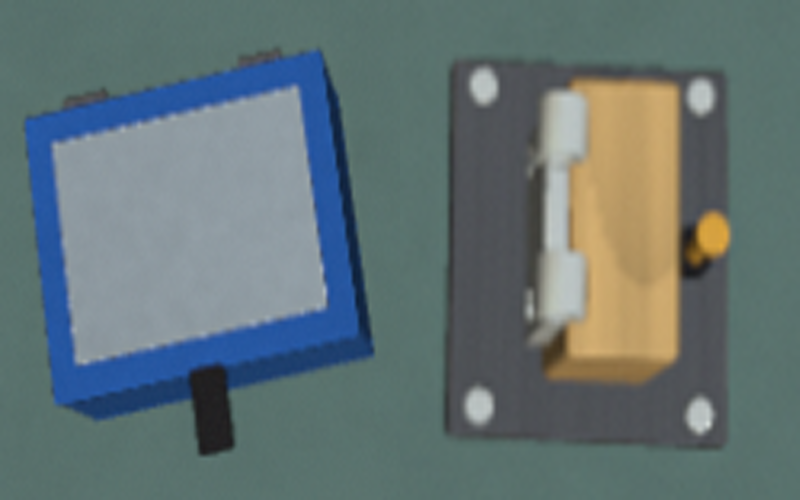

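```bash
cat >> h.py <<'E'
def togo(x,y,z):
    s=bot.observe(); R=Rn.from_euler('xyz',s['tool_rot'])
    print('t',round(s['clock'],2),'pos',np.round(s['position'],4),'rot',np.round(s['tool_rot'],4),'F',np.round(s['force'],1),'w',round(s['grip_width'],4))
    print('tool mm',np.round(R.inv().apply(np.array([x,y,z])-s['position'])*1000,1))
E
python3 -m inch '[{"rz":-0.13},{"rz":-0.13},{"rz":-0.13},{"rz":-0.13},{"rz":-0.127}]'; python3 -c "
from h import *; togo(.4502,.1549,.16); print(bot.observe()['qpos'])
im,d=snap('top','top1')"
```

```text
t 1.0 pos [0.2785 0.5595 0.2313] rot [ 3.1415 -0.      2.6798] F [-0.8  0.3 -0.1] w 0.0854
tool mm [-334.  -285.8   71.3]
[-1.17922219  0.52135916 -0.03629777  1.59948604  0.02119277  1.02105729
 -0.11279376]schema error: expected keys dx, dy, dz, rx, ry, rz, hand
```

```bash
python3 -m inch '[{"dx":0,"dy":0,"dz":0,"rx":0,"ry":0,"rz":-0.13,"hand":-1},{"dx":0,"dy":0,"dz":0,"rx":0,"ry":0,"rz":-0.13,"hand":-1},{"dx":0,"dy":0,"dz":0,"rx":0,"ry":0,"rz":-0.13,"hand":-1},{"dx":0,"dy":0,"dz":0,"rx":0,"ry":0,"rz":-0.13,"hand":-1},{"dx":0,"dy":0,"dz":0,"rx":0,"ry":0,"rz":-0.127,"hand":-1}]' 20; python3 -c "
from h import *; togo(.4502,.1549,.16); print(bot.observe()['qpos'])"
```

```text
clock: 1.55
position: [0.2785, 0.5595, 0.2313]
tool_rot: [-3.142, -0.0, -2.951]
force: [-0.1, -0.1, -0.4]
grip_width: 0.0855
t 1.55 pos [0.2785 0.5595 0.2313] rot [-3.1415 -0.     -2.9511] F [-0.1 -0.1 -0.4] w 0.0855
tool mm [ -92.  -429.8   71.3]
[-1.0733827   0.5263554  -0.19299708  1.5932479   0.1124654   1.03292752
  0.46271972]
```

```bash
python3 -m inch '[{"dx":-9.2,"dy":-43,"dz":3,"rx":0,"ry":0,"rz":0,"hand":-1},{"dx":-9.2,"dy":-43,"dz":3,"rx":0,"ry":0,"rz":0,"hand":-1},{"dx":-9.2,"dy":-43,"dz":3,"rx":0,"ry":0,"rz":0,"hand":-1},{"dx":-9.2,"dy":-43,"dz":3,"rx":0,"ry":0,"rz":0,"hand":-1},{"dx":-9.2,"dy":-43,"dz":3,"rx":0,"ry":0,"rz":0,"hand":-1},{"dx":-9.2,"dy":-43,"dz":3,"rx":0,"ry":0,"rz":0,"hand":-1},{"dx":-9.2,"dy":-43,"dz":3,"rx":0,"ry":0,"rz":0,"hand":-1},{"dx":-9.2,"dy":-43,"dz":3,"rx":0,"ry":0,"rz":0,"hand":-1},{"dx":-9.2,"dy":-43,"dz":3,"rx":0,"ry":0,"rz":0,"hand":-1},{"dx":-9.2,"dy":-43,"dz":3,"rx":0,"ry":0,"rz":0,"hand":-1}]' 20; python3 -c "
from h import *; togo(.4502,.1549,.0685); print(bot.observe()['qpos'])
snap('top','top1');snap('scene','scene1')"
```

```text
clock: 2.55
position: [0.4486, 0.1521, 0.2014]
tool_rot: [3.141, 0.001, -2.956]
force: [1.1, 0.5, -0.8]
grip_width: 0.0854
t 2.55 pos [0.4486 0.1521 0.2014] rot [ 3.1415e+00  6.0000e-04 -2.9563e+00] F [ 1.1  0.5 -0.8] w 0.0854
tool mm [ -2.    2.4 132.9]
[-0.37472697  0.32425574 -0.09586385  2.0153794   0.04247401  0.80314999
  1.26096752]
```

View pics/top1.png

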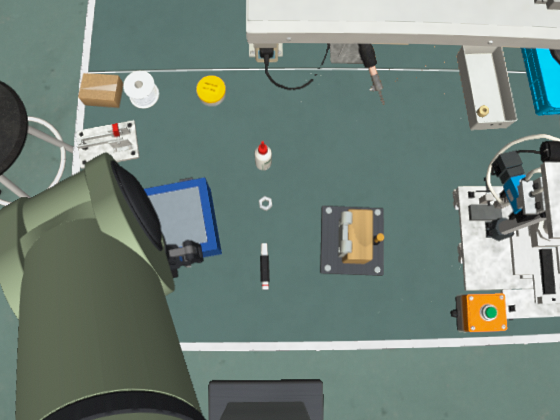

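View pics/scene1.png

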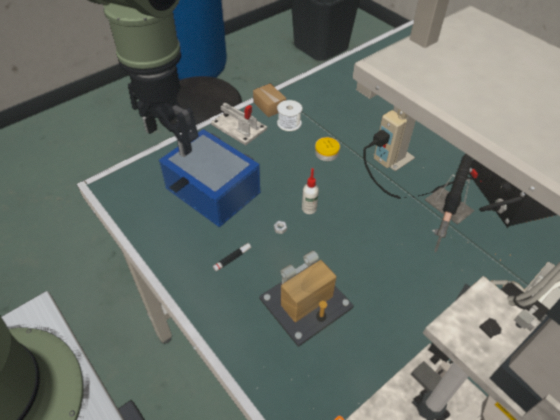

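```bash
python3 -m inch '[{"dx":-2,"dy":2.4,"dz":30,"rx":0,"ry":0,"rz":0,"hand":-1},{"dx":0,"dy":0,"dz":35,"rx":0,"ry":0,"rz":0,"hand":-1},{"dx":0,"dy":0,"dz":30,"rx":0,"ry":0,"rz":0,"hand":-1},{"dx":0,"dy":0,"dz":20,"rx":0,"ry":0,"rz":0,"hand":-1},{"dx":0,"dy":0,"dz":17,"rx":0,"ry":0,"rz":0,"hand":-1},{"dx":0,"dy":0,"dz":0,"rx":0,"ry":0,"rz":0,"hand":-1},{"dx":0,"dy":0,"dz":0,"rx":0,"ry":0,"rz":0,"hand":-1}]' 20; python3 -c "
from h import *; togo(.4502,.1549,.0685)
snap('scene','scene2')
im=cv2.imread('pics/scene2.png');cv2.imwrite('pics/z2.png',cv2.resize(im[90:240,100:300],None,fx=4,fy=4))"
```

```text
clock: 3.35
position: [0.4496, 0.1568, 0.0697]
tool_rot: [-3.142, -0.0, -2.956]
force: [0.6, -0.8, 0.5]
grip_width: 0.0854
t 3.35 pos [0.4496 0.1568 0.0697] rot [-3.1416e+00 -2.0000e-04 -2.9562e+00] F [ 0.6 -0.8  0.5] w 0.0854
tool mm [-0.2 -1.9  1.2]
```

View pics/z2.png

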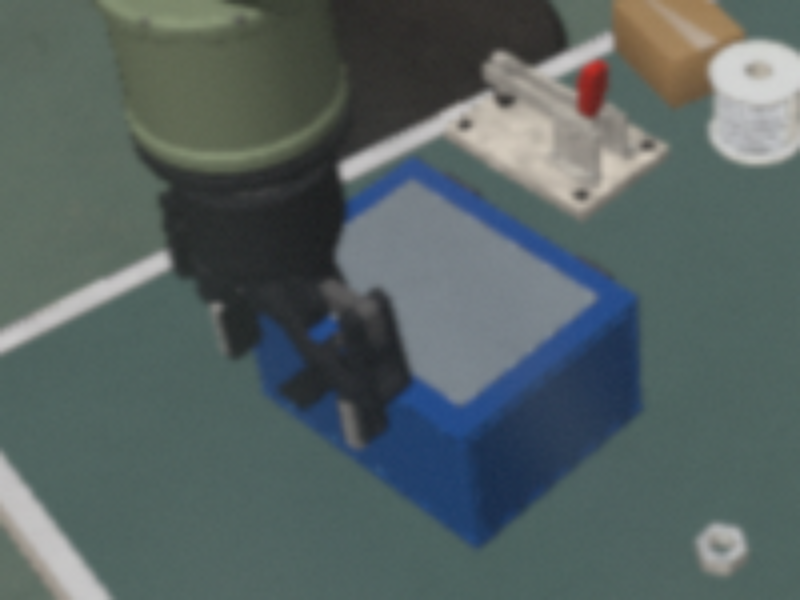

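```bash
python3 -m inch '[{"dx":0,"dy":-2,"dz":0,"rx":0,"ry":0,"rz":0,"hand":1},{"dx":0,"dy":0,"dz":0,"rx":0,"ry":0,"rz":0,"hand":1},{"dx":0,"dy":0,"dz":0,"rx":0,"ry":0,"rz":0,"hand":1},{"dx":0,"dy":0,"dz":0,"rx":0,"ry":0,"rz":0,"hand":1},{"dx":0,"dy":0,"dz":0,"rx":0,"ry":0,"rz":0,"hand":1},{"dx":0,"dy":0,"dz":0,"rx":0,"ry":0,"rz":0,"hand":1},{"dx":0,"dy":0,"dz":0,"rx":0,"ry":0,"rz":0,"hand":1},{"dx":0,"dy":0,"dz":0,"rx":0,"ry":0,"rz":0,"hand":1}]' 30; python3 -c "
from h import *
a=np.linspace(0,1.9,20); 
x=.154*(1-np.cos(a));z=.154*np.sin(a)+.003*0
print(np.round(np.diff(x)*1000,1),np.round(np.diff(z)*1000,1))
snap('scene','scene2b')
im=cv2.imread('pics/scene2b.png');cv2.imwrite('pics/z2b.png',cv2.resize(im[90:240,100:300],None,fx=4,fy=4))"
```

```text
clock: 4.2
position: [0.45, 0.1548, 0.0695]
tool_rot: [3.141, 0.0, -2.956]
force: [-1.1, 0.5, 5.9]
grip_width: 0.019
[ 0.8  2.3  3.8  5.3  6.7  8.   9.3 10.5 11.6 12.5 13.4 14.1 14.6 15.
 15.3 15.4 15.3 15.1 14.8] [15.4 15.2 14.9 14.5 13.9 13.1 12.3 11.3 10.2  9.   7.7  6.3  4.9  3.4
  1.9  0.3 -1.2 -2.7 -4.2]
```

View pics/z2b.png

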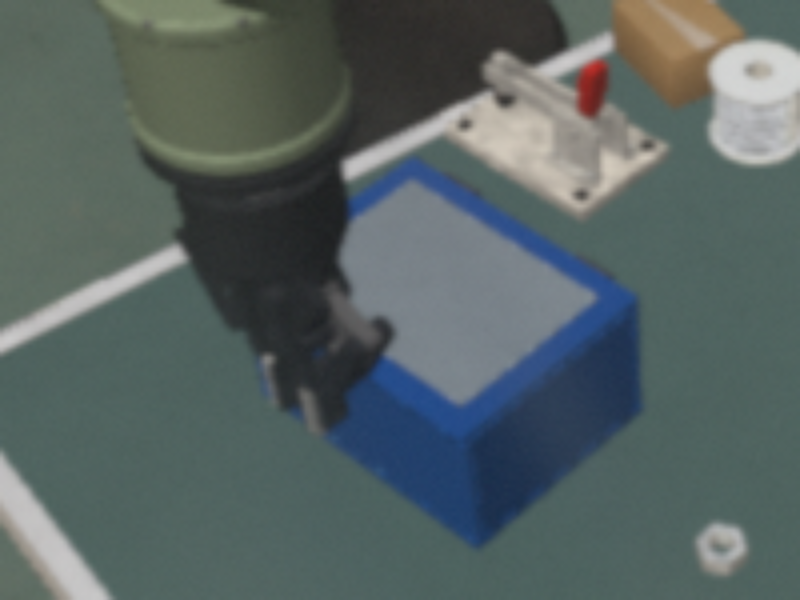

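```bash
python3 -m inch '[{"dx":-0.8,"dy":0,"dz":-15.4,"rx":0,"ry":0,"rz":0,"hand":1},{"dx":-2.3,"dy":0,"dz":-15.2,"rx":0,"ry":0,"rz":0,"hand":1},{"dx":-3.8,"dy":0,"dz":-14.9,"rx":0,"ry":0,"rz":0,"hand":1},{"dx":-5.3,"dy":0,"dz":-14.5,"rx":0,"ry":0,"rz":0,"hand":1},{"dx":-6.7,"dy":0,"dz":-13.9,"rx":0,"ry":0,"rz":0,"hand":1},{"dx":0,"dy":0,"dz":0,"rx":0,"ry":0,"rz":0,"hand":1}]' 30; python3 -c "
from h import *; togo(.4502,.1549,.0685)
snap('scene','scene3')
im=cv2.imread('pics/scene3.png');cv2.imwrite('pics/z3.png',cv2.resize(im[60:240,100:300],None,fx=3,fy=3))"
```

```text
clock: 4.85
position: [0.4691, 0.1582, 0.1442]
tool_rot: [3.141, 0.001, -2.957]
force: [0.3, 2.2, -2.1]
grip_width: 0.0191
t 4.85 pos [0.4691 0.1582 0.1442] rot [ 3.1413e+00  1.1000e-03 -2.9567e+00] F [ 0.3  2.2 -2.1] w 0.0191
tool mm [19.3  0.2 75.7]
```

View pics/z3.png

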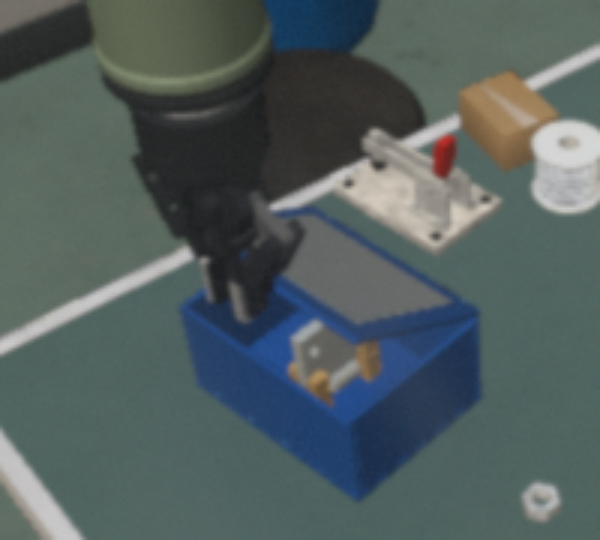

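```bash
python3 -m inch '[{"dx":-8,"dy":0,"dz":-13.1,"rx":0,"ry":0,"rz":0,"hand":1},{"dx":-9.3,"dy":0,"dz":-12.3,"rx":0,"ry":0,"rz":0,"hand":1},{"dx":-10.5,"dy":0,"dz":-11.3,"rx":0,"ry":0,"rz":0,"hand":1},{"dx":-11.6,"dy":0,"dz":-10.2,"rx":0,"ry":0,"rz":0,"hand":1},{"dx":-12.5,"dy":0,"dz":-9,"rx":0,"ry":0,"rz":0,"hand":1},{"dx":-13.4,"dy":0,"dz":-7.7,"rx":0,"ry":0,"rz":0,"hand":1},{"dx":-14.1,"dy":0,"dz":-6.3,"rx":0,"ry":0,"rz":0,"hand":1},{"dx":-14.6,"dy":0,"dz":-4.9,"rx":0,"ry":0,"rz":0,"hand":1},{"dx":-15,"dy":0,"dz":-3.4,"rx":0,"ry":0,"rz":0,"hand":1},{"dx":-15.3,"dy":0,"dz":-1.9,"rx":0,"ry":0,"rz":0,"hand":1}]' 30; python3 -c "
from h import *; togo(.4502,.1549,.0685)"
python3 -m inch '[{"dx":-15.4,"dy":0,"dz":-0.3,"rx":0,"ry":0,"rz":0,"hand":1},{"dx":-15.3,"dy":0,"dz":1.2,"rx":0,"ry":0,"rz":0,"hand":1},{"dx":-15.1,"dy":0,"dz":2.7,"rx":0,"ry":0,"rz":0,"hand":1},{"dx":-7,"dy":0,"dz":2,"rx":0,"ry":0,"rz":0,"hand":1},{"dx":0,"dy":0,"dz":0,"rx":0,"ry":0,"rz":0,"hand":1}]' 30; python3 -c "
from h import *; togo(.4502,.1549,.0685)
snap('scene','scene4')
im=cv2.imread('pics/scene4.png');cv2.imwrite('pics/z4.png',cv2.resize(im[30:240,100:300],None,fx=2.8,fy=2.8))"
```

```text
clock: 5.9
position: [0.5907, 0.1804, 0.2224]
tool_rot: [-3.141, -0.002, -2.957]
force: [-1.7, -3.1, 0.9]
grip_width: 0.0193
t 5.9 pos [0.5907 0.1804 0.2224] rot [-3.1407e+00 -1.7000e-03 -2.9567e+00] F [-1.7 -3.1  0.9] w 0.0193
tool mm [142.5   0.9 154.1]
clock: 6.4
position: [0.6437, 0.1901, 0.2168]
tool_rot: [-3.141, 0.001, -2.957]
force: [1.5, -2.0, 9.2]
grip_width: 0.0195
t 6.4 pos [0.6437 0.1901 0.2168] rot [-3.1407e+00  8.0000e-04 -2.9572e+00] F [ 1.5 -2.   9.2] w 0.0195
tool mm [196.8   1.  148.2]
```

View pics/z4.png

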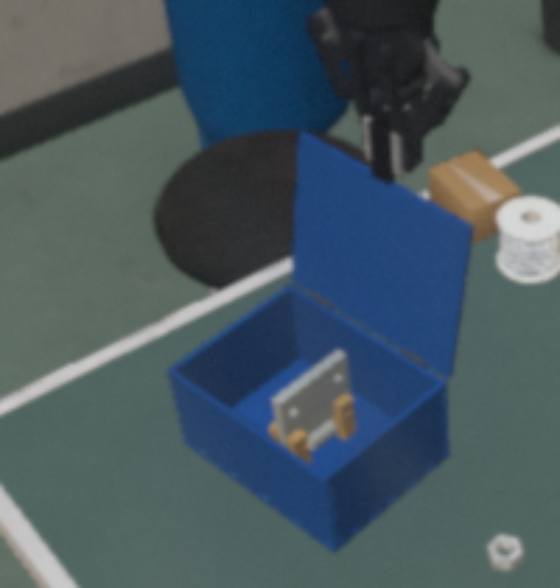

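```bash
python3 -m inch '[{"dx":0,"dy":0,"dz":0,"rx":0,"ry":0,"rz":0,"hand":-1},{"dx":0,"dy":0,"dz":0,"rx":0,"ry":0,"rz":0,"hand":-1},{"dx":0,"dy":0,"dz":0,"rx":0,"ry":0,"rz":0,"hand":-1},{"dx":0,"dy":0,"dz":-5,"rx":0,"ry":0,"rz":0,"hand":-1},{"dx":0,"dy":0,"dz":-25,"rx":0,"ry":0,"rz":0,"hand":-1},{"dx":0,"dy":0,"dz":-30,"rx":0,"ry":0,"rz":0,"hand":-1},{"dx":0,"dy":0,"dz":-10,"rx":0,"ry":0,"rz":0,"hand":-1},{"dx":40,"dy":0,"dz":0,"rx":0,"ry":0,"rz":0,"hand":-1},{"dx":40,"dy":0,"dz":0,"rx":0,"ry":0,"rz":0,"hand":-1},{"dx":25,"dy":0,"dz":0,"rx":0,"ry":0,"rz":0,"hand":-1}]' 30; python3 -c "
from h import *; togo(.5376,.1714,.043)
snap('top','top5');snap('scene','scene5')
for n in('top','scene'):
  for t in('hinge_leaf','leaf_bore','jamb_bore','lid_hinge','lid_tab','parts_box'):
    print(n,t,[(np.round(x['centre'],1).tolist(),round(x['score'],2)) for x in bot.tip_of(n,t)[:2]])
im=cv2.imread('pics/scene5.png');cv2.imwrite('pics/z5.png',cv2.resize(im[60:240,100:300],None,fx=3,fy=3))
"
```

```text
clock: 7.45
position: [0.5371, 0.1708, 0.2877]
tool_rot: [-3.141, -0.0, -2.956]
force: [0.4, -0.1, 0.1]
grip_width: 0.0853
t 7.45 pos [0.5371 0.1708 0.2877] rot [-3.1415e+00 -4.0000e-04 -2.9562e+00] F [ 0.4 -0.1  0.1] w 0.0853
tool mm [ -0.7   0.5 244.7]
top hinge_leaf [([225.1, 171.9], 0.82)]
top leaf_bore [([228.3, 170.2], 0.88)]
top jamb_bore [([235.1, 347.1], 0.88), ([240.2, 335.9], 0.25)]
top lid_hinge []
top lid_tab [([130.7, 135.1], 0.55)]
top parts_box [([227.7, 170.3], 0.66)]
scene hinge_leaf [([182.4, 210.9], 0.85)]
scene leaf_bore [([184.5, 214.3], 0.74), ([181.9, 208.1], 0.31)]
scene jamb_bore [([267.7, 299.9], 0.94)]
scene lid_hinge [([145.2, 232.4], 0.81)]
scene lid_tab [([81.9, 244.9], 0.78)]
scene parts_box [([187.6, 216.6], 0.72)]
```

View pics/z5.png

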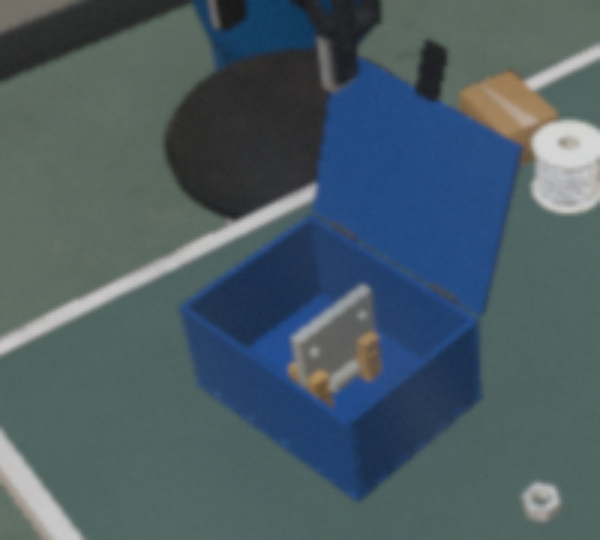

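View pics/top5.png

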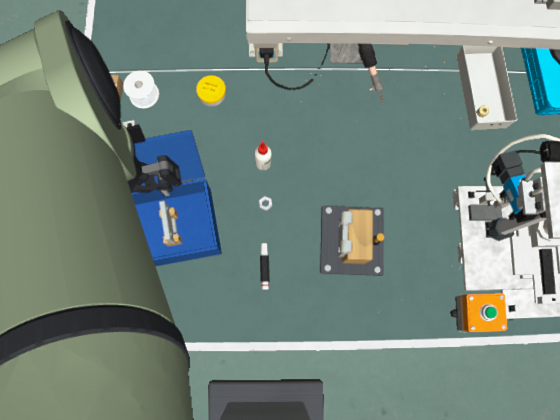

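Run:
```python
from h import *
d=np.load('pics/top5.npy');rr,cc=np.mgrid[0:420,0:560];P=unproj('top',rr,cc,d);z=P[...,2]
m=(rr>195)&(rr<250)&(cc>155)&(cc<185)&(z>.068)&(z<.092)
im=cv2.imread('pics/top5.png').astype(int); m&=(im[...,0]-im[...,2]<40)
q=P[m]; print(len(q),np.median(q,0),cv2.minAreaRect((q[:,:2]*1000).astype(np.float32)))
c=q[:,:2].mean(0);w,v=np.linalg.eigh(np.cov((q[:,:2]-c).T));print(c,np.degrees(np.arctan2(v[1,1],v[0,1])),v[:,1])
p=(q[:,:2]-c)@v;print(np.percentile(p,[0,2,98,100],axis=0)*1000)
print(np.sort(z[m])[::10].round(3))
d=np.load('pics/scene5.npy');P=unproj('scene',rr,cc,d);z=P[...,2]
m=(rr>150)&(rr<200)&(cc>190)&(cc<232)&(z>.03)&(z<.092)
im=cv2.imread('pics/scene5.png').astype(int); m&=(im[...,0]-im[...,2]<25)&(im[...,2]-im[...,0]<25)
q=P[m]; print('scene',len(q),q.min(0),q.max(0),np.median(q,0),cv2.minAreaRect((q[:,:2]*1000).astype(np.float32)))
x=cv2.imread('pics/top5.png');cv2.imwrite('pics/z5b.png',cv2.resize(x[185:265,140:230],None,fx=7,fy=7,interpolation=cv2.INTER_CUBIC))
print(ray_at_z('top',228.3,170.2,.018),ray_at_z('scene',184.5,214.3,.018))
```

```text
201 [0.53973506 0.17052579 0.07856223] ((540.2347412109375, 171.5447998046875), (67.6930923461914, 8.655017852783203), 10.095293045043945)
[0.5396633 0.1707279] -169.16890626090978 [-0.98218542 -0.18791436]
[[ -4.66909646 -34.59266228]
 [ -4.26606724 -33.38018196]
 [  3.39781967  32.20988537]
 [  4.05241223  33.13163535]]
[0.068 0.07  0.073 0.076 0.077 0.077 0.078 0.078 0.078 0.078 0.079 0.079
 0.079 0.079 0.08  0.08  0.08  0.081 0.081 0.082 0.083]
scene 486 [0.5043519  0.15148022 0.03006751] [0.57741906 0.18014134 0.08162139] [0.53999539 0.16547785 0.06213172] ((541.233154296875, 165.89276123046875), (72.94876861572266, 26.052446365356445), 2.6467666625976562)
[0.53558996 0.17219564 0.018     ] [0.54346522 0.16498471 0.018     ]
```

View pics/z5b.png

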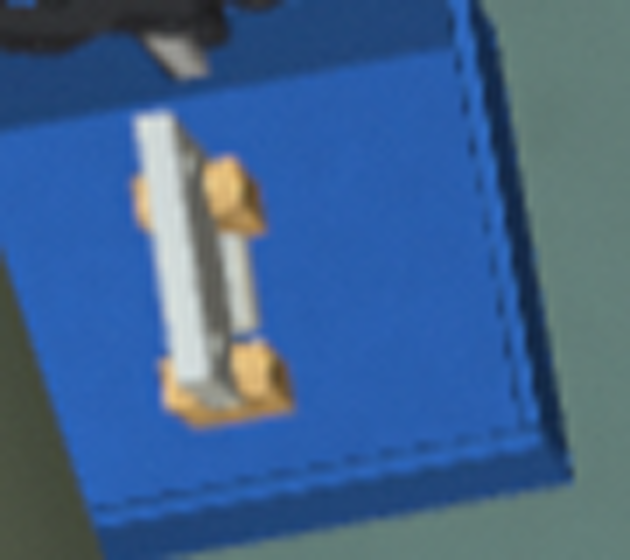

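```bash
python3 -m inch '[{"dx":-2.6,"dy":0,"dz":40,"rx":0,"ry":0,"rz":0,"hand":-1},{"dx":0,"dy":0,"dz":40,"rx":0,"ry":0,"rz":0,"hand":-1},{"dx":0,"dy":0,"dz":40,"rx":0,"ry":0,"rz":0,"hand":-1},{"dx":0,"dy":0,"dz":40,"rx":0,"ry":0,"rz":0,"hand":-1},{"dx":0,"dy":0,"dz":35,"rx":0,"ry":0,"rz":0,"hand":-1},{"dx":0,"dy":0,"dz":25,"rx":0,"ry":0,"rz":0,"hand":-1},{"dx":0,"dy":0,"dz":15,"rx":0,"ry":0,"rz":0,"hand":-1},{"dx":0,"dy":0,"dz":8,"rx":0,"ry":0,"rz":0,"hand":-1},{"dx":0,"dy":0,"dz":0,"rx":0,"ry":0,"rz":0,"hand":-1}]' 40; python3 -c "
from h import *; togo(.5397,.1712,.0445)
snap('scene','scene6')
im=cv2.imread('pics/scene6.png');cv2.imwrite('pics/z6.png',cv2.resize(im[60:240,100:300],None,fx=3,fy=3))
"
```

```text
clock: 9.05
position: [0.5419, 0.1718, 0.0444]
tool_rot: [-3.141, -0.001, -2.956]
force: [0.6, -0.3, 0.4]
grip_width: 0.0855
t 9.05 pos [0.5419 0.1718 0.0444] rot [-3.1415e+00 -5.0000e-04 -2.9564e+00] F [ 0.6 -0.3  0.4] w 0.0855
tool mm [ 2.3 -0.2 -0.1]
```

View pics/z6.png

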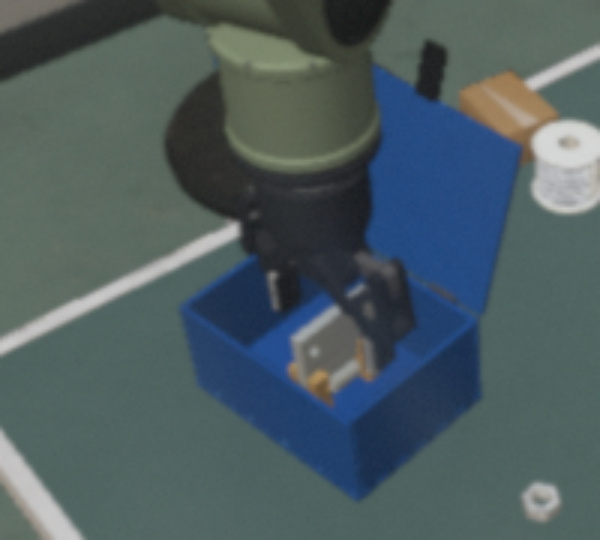

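```bash
python3 -m inch '[{"dx":2.3,"dy":0,"dz":0,"rx":0,"ry":0,"rz":0,"hand":-1},{"dx":0,"dy":0,"dz":0,"rx":0,"ry":0,"rz":0,"hand":1},{"dx":0,"dy":0,"dz":0,"rx":0,"ry":0,"rz":0,"hand":1},{"dx":0,"dy":0,"dz":0,"rx":0,"ry":0,"rz":0,"hand":1},{"dx":0,"dy":0,"dz":0,"rx":0,"ry":0,"rz":0,"hand":1},{"dx":0,"dy":0,"dz":0,"rx":0,"ry":0,"rz":0,"hand":1},{"dx":0,"dy":0,"dz":0,"rx":0,"ry":0,"rz":0,"hand":1},{"dx":0,"dy":0,"dz":0,"rx":0,"ry":0,"rz":0,"hand":1},{"dx":0,"dy":0,"dz":0,"rx":0,"ry":0,"rz":0,"hand":1},{"dx":0,"dy":0,"dz":0,"rx":0,"ry":0,"rz":0,"hand":1}]' 60; python3 -c "
from h import *; togo(.5397,.1712,.0445)"
```

```text
clock: 10.1
position: [0.5398, 0.1713, 0.0448]
tool_rot: [-3.142, 0.0, -2.957]
force: [-0.4, -1.2, 5.3]
grip_width: 0.0085
t 10.1 pos [0.5398 0.1713 0.0448] rot [-3.1415e+00  1.0000e-04 -2.9566e+00] F [-0.4 -1.2  5.3] w 0.0085
tool mm [ 0.1 -0.1  0.3]
```

```bash
python3 -m inch '[{"dx":0,"dy":0,"dz":-8,"rx":0,"ry":0,"rz":0,"hand":1},{"dx":0,"dy":0,"dz":-15,"rx":0,"ry":0,"rz":0,"hand":1},{"dx":0,"dy":0,"dz":-22,"rx":0,"ry":0,"rz":0,"hand":1},{"dx":0,"dy":0,"dz":-25,"rx":0,"ry":0,"rz":0,"hand":1},{"dx":0,"dy":0,"dz":-25,"rx":0,"ry":0,"rz":0,"hand":1},{"dx":0,"dy":0,"dz":-25,"rx":0,"ry":0,"rz":0,"hand":1},{"dx":0,"dy":0,"dz":-25,"rx":0,"ry":0,"rz":0,"hand":1},{"dx":0,"dy":0,"dz":-25,"rx":0,"ry":0,"rz":0,"hand":1},{"dx":0,"dy":0,"dz":-10,"rx":0,"ry":0,"rz":0,"hand":1},{"dx":0,"dy":0,"dz":0,"rx":0,"ry":0,"rz":0,"hand":1}]' 60
python3 - <<'E'
from h import *
togo(.5135,-.1483,.2)
# jamb fit: barrel cylinder from both cams
rr,cc=np.mgrid[0:420,0:560]
from scipy.optimize import least_squares
for n,f in(('top','top0'),('top','top5'),('scene','scene0'),('scene','scene5')):
    d=np.load(f'pics/{f}.npy');P=unproj(n,rr,cc,d);q=P.reshape(-1,3)
    m=(q[:,2]>.0945)&(q[:,2]<.125)&(q[:,0]>.46)&(q[:,0]<.57)&(q[:,1]>-.17)&(q[:,1]<-.12); q=q[m]
    def res(p):
        # axis y=p0+p1*(x-.513), z=p2
        y=q[:,1]-p[0]-p[1]*(q[:,0]-.513); y=y/np.sqrt(1+p[1]**2)
        return np.hypot(y,q[:,2]-p[2])-.01
    r=least_squares(res,[-.148,-.05,.1],loss='soft_l1',f_scale=.0015)
    p=r.x; s=(q[:,0]-.513)*np.cos(np.arctan(p[1]))
    print(f,len(q),np.round(p,4),'x range',np.percentile(q[:,0],[0,1,99,100]).round(4), np.abs(r.fun).mean())
    xs=np.sort(q[:,0]); print(np.histogram(q[:,0],bins=np.arange(.476,.553,.003))[0])
for n,c in(('top',(235.1,347.1)),('scene',(267.7,299.9)),('top',(231.7,347.2)),('scene',(263.8,298.8))): print(n,ray_at_z(n,*c,.1))
E
```

```text
clock: 11.1
position: [0.5402, 0.1716, 0.2263]
tool_rot: [3.141, 0.003, -2.956]
force: [-0.4, 0.5, -3.0]
grip_width: 0.0082
t 11.1 pos [0.5402 0.1716 0.2263] rot [ 3.1411e+00  2.5000e-03 -2.9565e+00] F [-0.4  0.5 -3. ] w 0.0082
tool mm [  85.1 -309.5   25.9]
top0 275 [-0.1482 -0.0587  0.099 ] x range [0.479  0.4792 0.5473 0.5481] 0.0009802548122215837
[ 1 21 21 20 15 20 21 12  0  0  0  0  0  0  0  0  0 25 20 18 23 21 20 16
  1]
top5 277 [-0.1484 -0.0438  0.099 ] x range [0.479  0.4791 0.5471 0.5478] 0.00108272707453224
[ 1 23 21 17 16 22 20 13  0  0  0  0  0  0  0  0  0 26 18 19 23 23 17 18
  0]
scene0 283 [-0.15   -0.0362  0.0985] x range [0.4788 0.4794 0.5495 0.5499] 0.001126526096111109
[ 1 26 24 21 20 18 19 14  1  0  0  0  0  0  0  0  0 16 24 15 22 15 19 20
  8]
scene5 285 [-0.1497 -0.0477  0.0986] x range [0.4793 0.4798 0.5491 0.5494] 0.0011647289100189607
[ 0 32 19 20 22 17 21 15  0  0  0  0  0  0  0  0  0 14 28 16 17 23 15 16
 10]
top [ 0.50778669 -0.14948599  0.1       ]
scene [ 0.51132857 -0.15584219  0.1       ]
top [ 0.51372399 -0.14987121  0.1       ]
scene [ 0.51507751 -0.14857933  0.1       ]
```

```bash
python3 -m inch '[{"dx":0,"dy":0,"dz":0,"rx":0,"ry":0,"rz":0.117,"hand":1},{"dx":0,"dy":0,"dz":0,"rx":0,"ry":0,"rz":0.117,"hand":1},{"dx":1.4,"dy":-30,"dz":0,"rx":0,"ry":0,"rz":0,"hand":1},{"dx":1.4,"dy":-45,"dz":0,"rx":0,"ry":0,"rz":0,"hand":1},{"dx":1.4,"dy":-48,"dz":0,"rx":0,"ry":0,"rz":0,"hand":1},{"dx":1.4,"dy":-48,"dz":0,"rx":0,"ry":0,"rz":0,"hand":1},{"dx":1.4,"dy":-48,"dz":0,"rx":0,"ry":0,"rz":0,"hand":1},{"dx":1.4,"dy":-48,"dz":0,"rx":0,"ry":0,"rz":0,"hand":1},{"dx":1.4,"dy":-34,"dz":0,"rx":0,"ry":0,"rz":0,"hand":1},{"dx":1.3,"dy":-20,"dz":0,"rx":0,"ry":0,"rz":0,"hand":1}]' 60
python3 - <<'E'
from h import *
togo(.5137,-.149,.175)
for n in('top','scene'):
    snap(n,n+'7')
    for t in('hinge_leaf','leaf_bore','jamb_bore'):
        print(n,t,[(np.round(x['centre'],1).tolist(),round(x['score'],2)) for x in bot.tip_of(n,t)[:2]])
a=cv2.imread('pics/scene7.png')[180:360,210:390];b=cv2.imread('pics/top7.png')[150:330,260:440]
cv2.imwrite('pics/z7.png',cv2.resize(cv2.hconcat([a,b]),(800,400),interpolation=cv2.INTER_CUBIC))
E
```

```text
clock: 12.1
position: [0.5116, -0.1518, 0.2236]
tool_rot: [-3.141, -0.002, 3.09]
force: [0.1, 0.6, -2.7]
grip_width: 0.0082
t 12.1 pos [ 0.5116 -0.1518  0.2236] rot [-3.1409e+00 -1.8000e-03  3.0897e+00] F [ 0.1  0.6 -2.7] w 0.0082
tool mm [-2.   2.9 48.6]
top hinge_leaf []
top leaf_bore []
top jamb_bore [([230.3, 346.4], 0.6)]
scene hinge_leaf [([231.3, 299.5], 0.97)]
scene leaf_bore [([232.5, 301.6], 0.9)]
scene jamb_bore [([265.1, 300.8], 0.58)]
```

View pics/z7.png

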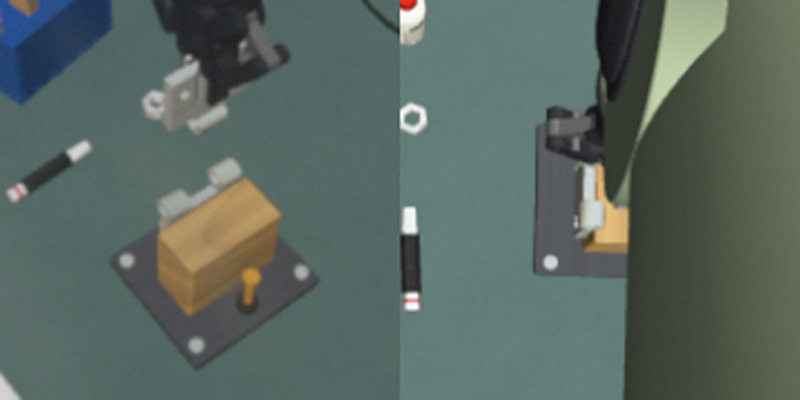

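```bash
python3 -m inch '[{"dx":0,"dy":0,"dz":20,"rx":0,"ry":0,"rz":0,"hand":1},{"dx":0,"dy":0,"dz":20,"rx":0,"ry":0,"rz":0,"hand":1},{"dx":0,"dy":0,"dz":18,"rx":0,"ry":0,"rz":0,"hand":1},{"dx":0,"dy":0,"dz":0,"rx":0,"ry":0,"rz":0,"hand":1},{"dx":0,"dy":0,"dz":0,"rx":0,"ry":0,"rz":0,"hand":1},{"dx":0,"dy":0,"dz":0,"rx":0,"ry":0,"rz":0,"hand":1}]' 60
python3 - <<'E'
from h import *
togo(.5137,-.149,.127)
im,d=snap('scene','scene8')
r=bot.trace('scene','hinge_leaf'); print([(x['score'],x['box']) for x in r])
np.save('pics/leafreg.npy',r[0]['region'])
im=im[:,:,::-1].copy()
im2=im.copy(); im2[r[0]['region']]=(0,0,255)
a=im[210:320,240:350];b=im2[210:320,240:350]
cv2.imwrite('pics/z8.png',cv2.resize(cv2.hconcat([a,b]),(800,400),interpolation=cv2.INTER_CUBIC))
E
```

```text
clock: 13.1
position: [0.5135, -0.1486, 0.1677]
tool_rot: [-3.141, 0.001, 3.093]
force: [-0.3, 0.4, -2.7]
grip_width: 0.0083
t 13.1 pos [ 0.5135 -0.1486  0.1677] rot [-3.1414e+00  1.3000e-03  3.0931e+00] F [-0.3  0.4 -2.7] w 0.0083
tool mm [-0.2 -0.4 40.7]
[(0.62, [280.0, 225.3, 317.3, 258.5])]
```

View pics/z8.png

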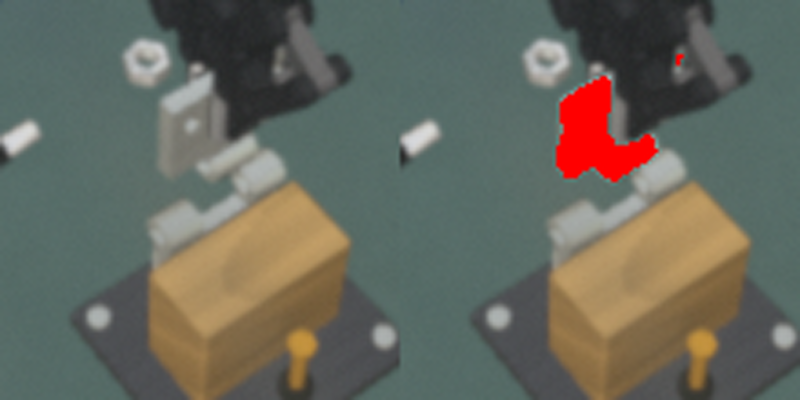

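```bash
cat > m.py <<'E'
from h import *
from scipy.optimize import least_squares
def meas(f,tz,yaw=-.048,zlo=None):
    rr,cc=np.mgrid[0:420,0:560]; d=np.load(f'pics/{f}.npy');P=unproj('scene',rr,cc,d)
    im=cv2.imread(f'pics/{f}.png').astype(int); gray=(im.max(-1)-im.min(-1)<30)&(im.min(-1)>95)
    q=P.reshape(-1,3)[gray.ravel()]; o=np.array([.5137,-.149,0]); 
    c,s=np.cos(yaw),np.sin(yaw); l=(q-o)@np.array([[c,-s,0],[s,c,0],[0,0,1.]])*1000
    l=l[(abs(l[:,0])<50)&(abs(l[:,1])<25)]
    return l
def cyl(q,z0):
    r=least_squares(lambda p:np.hypot((q[:,1]-p[0]-p[1]*q[:,0])/np.hypot(1,p[1]),q[:,2]-p[2])-10,[0,0,z0],loss='soft_l1',f_scale=1.5)
    return np.round(r.x,3)
E
python3 - <<'E'
from m import *
l=meas('scene8',.1677); bz=167.7-26.8
fb=l[(l[:,2]>94)&(l[:,2]<114)]; print('fixed',len(fb),cyl(fb,100)); print(np.histogram(fb[:,0],bins=np.arange(-40,41,4))[0], fb[:,0].min(),fb[:,0].max())
lb=l[(l[:,2]>bz-11)&(l[:,2]<bz+10)&(abs(l[:,0])<18)]; print('loose barrel',len(lb),lb[:,0].min(),lb[:,0].max(),cyl(lb,bz),'expect z',bz)
pl=l[(l[:,2]>bz+14)&(l[:,2]<bz+66)]; print('plate',len(pl),pl[:,0].min(),pl[:,0].max(),pl[:,2].max())
fa=pl[(pl[:,0]<-13)&(pl[:,0]>-33)]; print('face y',np.percentile(fa[:,1],[5,25,50,75,95]).round(1))
A=np.c_[fa[:,0],fa[:,2]-bz,np.ones(len(fa))];print(np.linalg.lstsq(A[fa[:,2]<bz+55],fa[fa[:,2]<bz+55][:,1],rcond=None)[0])
print(np.histogram(pl[:,0],bins=np.arange(-42,42,3))[0])
E
```

```text
fixed 276 [-1.1130e+00  4.0000e-03  9.8589e+01]
[ 0 28 29 29 21 29 11  0  0  0  0  0  0  9 30 22 22 23 19  4] -34.5736744832374 36.37827223094213
loose barrel 115 -10.898108584980289 14.89170113680312 [-6.3900e-01 -5.3000e-02  1.4115e+02] expect z 140.89999999999998
plate 390 -33.4481940756402 30.131196430168362 204.88065240003317
face y [-7.  -6.2 -5.6 -2.6  1.3]
[-1.70961874e-01 -2.08232387e-03 -9.20156339e+00]
[ 0  0  8 74 35 32 34 32 39 42 65 21  0  0  0  0  0  0  0  0  0  0  3  4
  1  0  0]
```

```bash
python3 -m inch '[{"dx":1,"dy":-0.5,"dz":8,"rx":0,"ry":0,"rz":0,"hand":1},{"dx":0,"dy":0,"dz":8,"rx":0,"ry":0,"rz":0,"hand":1},{"dx":0,"dy":0,"dz":6,"rx":0,"ry":0,"rz":0,"hand":1},{"dx":0,"dy":0,"dz":5,"rx":0,"ry":0,"rz":0,"hand":1},{"dx":0,"dy":0,"dz":5,"rx":0,"ry":0,"rz":0,"hand":1},{"dx":0,"dy":0,"dz":4,"rx":0,"ry":0,"rz":0,"hand":1},{"dx":0,"dy":0,"dz":3,"rx":0,"ry":0,"rz":0,"hand":1},{"dx":0,"dy":0,"dz":0,"rx":0,"ry":0,"rz":0,"hand":1},{"dx":0,"dy":0,"dz":0,"rx":0,"ry":0,"rz":0,"hand":1}]' 60
python3 - <<'E'
from m import *
togo(.5137,-.149,.127)
im,d=snap('scene','scene9')
s=bot.observe();bz=s['position'][2]*1000-26.8
l=meas('scene9',0)
fb=l[(l[:,2]>94)&(l[:,2]<114)&(abs(l[:,0])>17)]; print('fixed',len(fb),cyl(fb,100),fb[:,0].min(),fb[:,0].max())
lb=l[(l[:,2]>bz-8)&(l[:,2]<bz+9.5)&(abs(l[:,0])<14.5)]; print('loose',len(lb),cyl(lb,bz),bz); print(np.histogram(l[(l[:,2]>94)&(l[:,2]<114)][:,0],bins=np.arange(-38,39,2))[0])
cv2.imwrite('pics/z9.png',cv2.resize(im[220:300,260:350,::-1],(675,600),interpolation=cv2.INTER_CUBIC))
E
```

```text
clock: 14.1
position: [0.512, -0.1492, 0.1278]
tool_rot: [-3.142, 0.0, 3.093]
force: [0.5, -0.4, -2.2]
grip_width: 0.0084
t 14.1 pos [ 0.512  -0.1492  0.1278] rot [-3.1416e+00  1.0000e-04  3.0927e+00] F [ 0.5 -0.4 -2.2] w 0.0084
tool mm [-1.7  0.3  0.8]
fixed 123 [-6.7100e-01  7.0000e-03  9.8926e+01] -34.30199653571318 35.75338160574722
loose 89 [-1.40200e+00  4.00000e-03  1.00914e+02] 101.06544984219228
[ 0  2 23 12  7  8  6  7  4  9  6  7  2 10 11  7  7  6  8  5  7  5  9  4
  6  5  3  8  4  5  5  6  3  5  3  2  3  0]
```

View pics/z9.png

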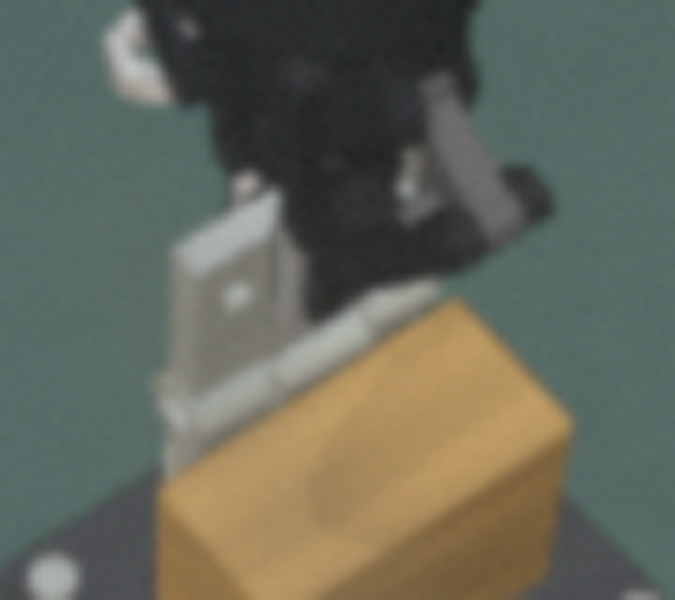

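```bash
for i in 1 2 3; do python3 -m inch '[{"dx":0,"dy":0,"dz":1,"rx":0,"ry":0,"rz":0,"hand":1},{"dx":0,"dy":0,"dz":0,"rx":0,"ry":0,"rz":0,"hand":1}]' 60; done
python3 - <<'E'
from h import *
print(bot.observe()['position'])
E
```

```text
clock: 14.35
position: [0.512, -0.1492, 0.1268]
tool_rot: [-3.142, 0.0, 3.093]
force: [0.6, -0.2, -3.1]
grip_width: 0.0081
clock: 14.55
position: [0.5119, -0.1491, 0.1256]
tool_rot: [-3.142, -0.0, 3.093]
force: [-0.0, 0.4, -1.4]
grip_width: 0.0085
clock: 14.75
position: [0.5119, -0.1491, 0.1246]
tool_rot: [3.142, -0.0, 3.093]
force: [0.5, 0.0, -2.3]
grip_width: 0.008
[ 0.51187896 -0.14914134  0.12457116]
```

```bash
python3 -m inch '[{"dx":0,"dy":0,"dz":0.7,"rx":0,"ry":0,"rz":0,"hand":1},{"dx":0,"dy":0,"dz":0,"rx":0,"ry":0,"rz":0,"hand":1},{"dx":0,"dy":0,"dz":0,"rx":0,"ry":0,"rz":0,"hand":1}]' 60|grep -E "pos|force"
```

```text
position: [0.512, -0.1492, 0.1244]
force: [-2.6, 0.4, 7.9]
```

```bash
python3 -m inch '[{"dx":0,"dy":0,"dz":0.7,"rx":0,"ry":0,"rz":0,"hand":1},{"dx":0,"dy":0,"dz":0,"rx":0,"ry":0,"rz":0,"hand":1},{"dx":0,"dy":0,"dz":0,"rx":0,"ry":0,"rz":0,"hand":1}]' 60|grep -E "pos|force"
```

```text
position: [0.512, -0.1492, 0.1243]
force: [-8.0, 1.9, 22.8]
```

```bash
python3 -m inch '[{"dx":0,"dy":0,"dz":-3.3,"rx":0,"ry":0,"rz":0,"hand":1},{"dx":-0.7,"dy":0.3,"dz":0,"rx":0,"ry":0,"rz":0,"hand":1},{"dx":0,"dy":0,"dz":0,"rx":0,"ry":0,"rz":0,"hand":1},{"dx":0,"dy":0,"dz":0,"rx":0,"ry":0,"rz":0,"hand":1}]' 60|grep -E "pos|force"
python3 - <<'E'
from m import *
togo(.5127,-.149,.1265)
F=[]
for k in range(3):
    im,d=snap('scene',f'scene10{k}'); l=meas(f'scene10{k}',0); F.append(bot.observe()['force'])
    fb=l[(l[:,2]>94)&(l[:,2]<114)&(abs(l[:,0])>17)]; print('fixed',len(fb),cyl(fb,100))
    lb=l[(l[:,2]>92)&(l[:,2]<109.5)&(abs(l[:,0])<12.5)]; print('loose',len(lb),cyl(lb,100))
print(np.mean(F,0))
print(np.histogram(l[(l[:,2]>94)&(l[:,2]<114)][:,0],bins=np.arange(-38,39,2))[0])
for t in('leaf_bore','jamb_bore','lid_tab'): print(t,[(np.round(x['centre'],1).tolist(),round(x['score'],2)) for x in bot.tip_of('scene',t)[:2]])
cv2.imwrite('pics/z10.png',cv2.resize(im[220:300,260:350,::-1],(675,600),interpolation=cv2.INTER_CUBIC))
E
```

```text
position: [0.5126, -0.1488, 0.1264]
force: [-0.1, 0.4, -2.0]
t 15.75 pos [ 0.5126 -0.1488  0.1264] rot [ 3.1416e+00 -3.0000e-04  3.0929e+00] F [-0.1  0.4 -2. ] w 0.008
tool mm [-0.1 -0.1 -0.1]
fixed 135 [-2.99000e-01  4.00000e-03  1.00597e+02]
loose 83 [-9.3900e-01  1.0000e-03  9.9842e+01]
fixed 128 [-1.32000e-01  5.00000e-03  1.00407e+02]
loose 83 [-7.37000e-01 -1.50000e-02  1.00185e+02]
fixed 127 [-3.53000e-01  1.00000e-02  1.00558e+02]
loose 83 [-1.1310e+00 -3.0000e-02  9.9855e+01]
[ 0.33041008 -0.06419199 -2.02319394]
[ 0  3 24 11 11  6  9  8  6  8  7  7  1 11  6  8  9  5 10  5  6  6  6  7
  8  2  1  9  6  3  6  4  5  4  3  2  2  0]
leaf_bore [([265.5, 300.9], 0.68)]
jamb_bore [([264.0, 300.3], 0.9)]
lid_tab []
```

View pics/z10.png

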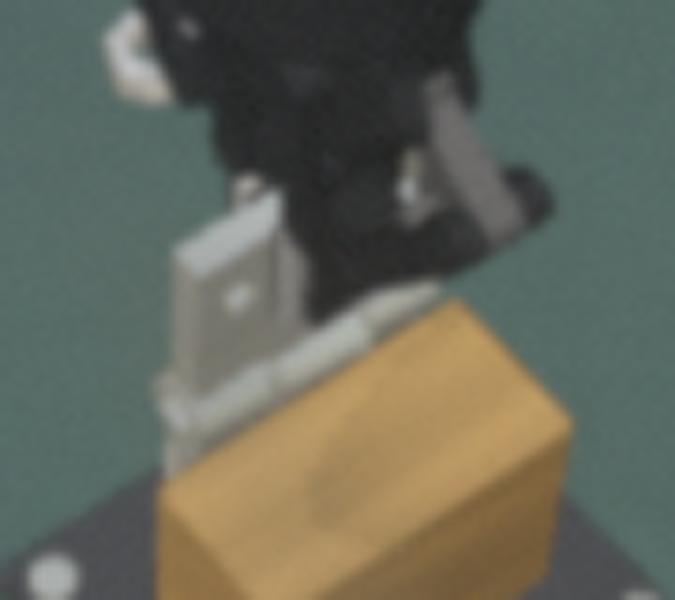

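View pics/scene102.png

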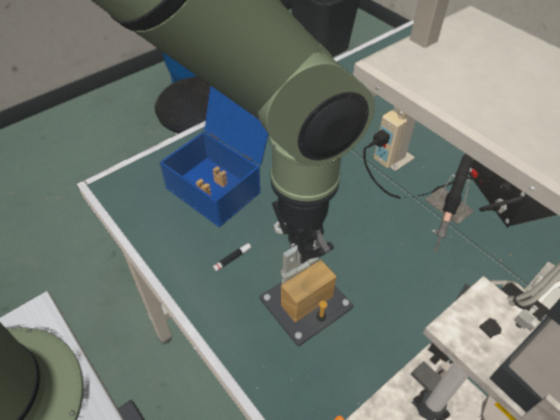

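```bash
python3 -m inch '[{"dx":0,"dy":0.4,"dz":-0.2,"rx":0,"ry":0,"rz":0,"hand":1},{"dx":0,"dy":0,"dz":0,"rx":0,"ry":0,"rz":0,"hand":1},{"dx":0,"dy":0,"dz":0,"rx":0,"ry":0,"rz":0,"hand":1},{"dx":0,"dy":0,"dz":0,"rx":0,"ry":0,"rz":0,"hand":1},{"dx":0,"dy":0,"dz":0,"rx":0,"ry":0,"rz":0,"hand":1}]' 60; python3 -c "
from h import *
print(bot.observe()['qd'].round(4)); bot.job_done()"
```

```text
clock: 16.55
position: [0.5127, -0.1485, 0.1268]
tool_rot: [-3.142, -0.0, 3.093]
force: [-0.3, 0.1, -2.4]
grip_width: 0.0082
[ 0.0017  0.0006 -0.0011  0.0003 -0.0002  0.0007 -0.0006]
the job is handed in; nothing more can be done
```

I opened the lid by its tab until it rested on its stop, took the leaf out of the rests, and put its barrel in the gap between the two fixed barrels. I handed the job in at 16.55 s with the leaf still held by the gripper at 60 N.

Last checks:
- **Height:** I lowered the leaf until it touched bottom (the upward force rose to about 23 N), then raised it 2 mm. A camera fit of the barrels then put it about 0.5 mm low. I made a final correction of 0.2 mm up and 0.4 mm sideways, and did not measure again with the camera.
- **Sideways:** The same fit gave about 0.65 mm off before that final correction.
- **Along the axis:** About 1 mm, by an earlier picture. The barrel is in the gap, so it can be at most about 2.5 mm off.
- **Contact:** After the leaf was raised, the force reading was only its own weight (about -2 N in z), so it is not leaning on the jamb.
- **Lid and bystanders:** The last scene picture shows the lid open. The nut and plug gauge look unmoved. The bottle was hidden behind the arm, but the arm's path kept clear of it.

Two checks were weak:
- **Barrel height fits:** In the earlier pictures these disagreed by up to 2 mm between views, so I relied on the touch to set the height.
- **Lid tab:** The network did not find it in the last picture, so the lid check was by eye.

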